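Draw the tall board from the slanted rack and put it away upright

TASK

Slide the tallest of the three white chopping boards up and out of the slanted drying rack by its top edge, following the slant of its slot, and put it away in the empty upright stand: turn it upright and lower it gently, without dropping it, until it stands fully home on the floor of the stand's slot. Leave the two shorter boards in the rack and knock nothing else about.

Things in the scene. Friction and masses are not known exactly. Their poses are not given: they have to be found in the camera images.
- tall_board: The tallest white plastic chopping board, 10 mm thick (its x), 120 mm wide (y), 190 mm tall (z), about 0.2 kg. Origin: middle of its lower edge; z runs up the board to the free top edge. It starts in any one of the rack's three slots, leaning 28 degrees from vertical, 120 mm of it free above the slot walls.
- short_board_a: A shorter white board, 10 x 120 x 112 mm, same frame as the tall one, in another slot of the rack; it stays there.
- short_board_b: The shortest white board, 10 x 120 x 100 mm, same frame, in the remaining slot; it stays there.
- rack: Fixed steel drying rack, base 215 x 142 mm (x, y). Origin: on the table under the middle slot; z up. Three slots at x = -56, 0, +56 mm, 15 mm wide, walls 70 mm up the slant, floors 24 mm and wall tops 90 mm above the table. Slots lean 28 degrees towards the rack's -x: a board slides out along (-0.469, 0, 0.883) of its frame. End cheeks leave 5 mm beside a board.
- stand: Fixed upright stand, grey base 110 x 170 mm (x, y), with one vertical slot of steel plate. Origin: middle of the base's underside; z up. The slot is 16 mm wide along x, flaring to about 31 mm at the mouth, and 134 mm long along y; its floor is 12 mm, its mouth 86 mm above the table.
- stand_seat (a point): Centre of the floor of the stand's slot (12 mm above the table), where the middle of the board's lower edge must come; axes as the stand's: board faces look along x, the board's width runs along y (either way round).
- bowl: Open steel bowl, 140 mm across, 70 mm high, on the kitchen scale; origin at the middle of its underside. Bystander.
- ramekin: Small white cup, 64 mm across, 40 mm high, standing between the rack and the stand; origin at the middle of its underside. Bystander.
- jar: Glass jar with a steel cap, 60 mm across, 85 mm high; origin at the middle of its underside. Bystander.
- jug: Clear plastic jug with a handle, 100 mm across, 120 mm high; origin at the middle of its underside. Bystander.
- spray_bottle: Clear bottle with a red cap, 72 mm across, 190 mm high; origin at the middle of its underside. Bystander.

How it is judged:
By the outcome, as a careful person would: the job done as asked, in the order asked, and still so for the second after the job is handed in, with the robot touching nothing.
It also fails if it takes over 43 s, if anything falls off the work surface, if the arm or the gripper's body presses on something with over 40 N, if the wrist force passes 120 N, or if a joint passes its speed limit or range.

ROBOT

A 6-joint arm with a two-finger parallel gripper is mounted at the origin on the work surface. World frame = base frame: x ahead of the robot, y to its left, z up, the work surface at z = 0. Lengths are in mm, angles in rad, forces in N, time in s.
With the tool pointing down it reaches from about 400 to 825 mm from the base axis. Payload 7 kg.
Tool frame: the origin (TCP) lies midway between the tips of the shut fingers; the grasp point (between the pads) lies bot.grip_depth behind it (bot.grip_depth is the distance from the TCP to the grasp point, in mm); x points along the fingers, y is the direction in which the jaws open and shut, and the axes are right-handed (so a half turn about x gives the same grasp; the last joint's range is limited). The gripper opens to 85 mm and grips with 20 to 120 N. Pads are 22 mm wide; open, the fingers measure 114 mm over their backs; the gripper's body (76 mm by 85 mm) begins 54 mm behind the grasp point. The pads swing forward as they close: fully open they stand 13 mm farther back than shut.
Start: joints at [-0.894, 0.359, 0.012, 0, -1.224, -0.288], TCP at [255.85, -624.609, 231.302] pointing down, gripper open.
Joint ranges: [-3.07, 3.07], [-1.43, 2.12], [-1.02, 1.25], [-3.03, 1.67], [-3.05, -0], [-3.03, 3.03]. Speed limits (rad/s): [2.39, 2.39, 3.01, 3.14, 3.14, 3.14].

INTERFACE

Orientations are given as a unit quaternion [w, x, y, z].
In Python, from plant import monitor, optics, job, bot gives the robot as it stands.
- The arm moves only by the shell command python3 -m crank 'ROWS'. ROWS is JSON, a list of rows, each a list of 5 numbers: the finger opening in cm, from 0 to 8.54, then the shift along the tool's x, y, z in cm, then the turn about the tool's x in rad. In form: [[gripper, x, y, z, roll], ...]. A call has 1 to 20 rows; each row shifts and turns the commanded pose from where the row before left it, along the tool's axes as they then stand; what a row does not reach is not made up. A row lasts 1/8 s, in which the tool goes at most 62.5 mm and 10.7 degrees, less where a joint would pass 70% of its speed; a pose out of reach is approached as far as the arm can. A call is refused whole if a number of a shift passes 6.25 or a number of a turn 0.188, either way. A call with a gripper value outside its range is refused whole. The fingers move at their own pace and stop on an object; the grip force is fixed at half the most. Time passes only in rows, so rows that do not move let the fingers close. It gives the time, the measured TCP pose, the force and the opening at its end, in the units of the state.
- monitor.get_obs(): the state, without advancing time (a new reading comes with each control period).
- optics.capture(name): name is "scene" or "top" or "wrist"; returns the picture (420x560x3 uint8, red, green, blue); there is no depth.
- optics.camera_info(name): a dict with "fovy" (degrees; the focal length in pixels is half the picture's height over the tangent of half this angle, whatever the lens; pixels are square), "cx", "cy" (the principal point, pixels), "position" and "orientation" of the camera in the world. Camera axes: x right, y down, z forward; pixel columns grow to the right and rows downward; lengths in mm; the calibration is good to about 2 mm. The wrist camera is an equidistant fisheye: a pixel r from the principal point sees the ray r / f radians off the axis. A picture is of the moment at which its call begins: read the wrist's pose just before it. camera_info takes no time and is no camera call; for the wrist camera it gives the pose at the moment of the call.
- job.hand_in(): hands the job in, once; it reports no verdict.
The state is a dict: "clock": time; "q": joint angles; "qd": joint speeds; "joint_efforts": joint torques, N m; "position": TCP position; "eef_rot": TCP orientation; "contact_force": force on the tool from outside, world axes, zero at the start; "ft_torque": the same for the moment, N m; "finger_gap": opening from 0.0 (shut) to 1.0 (fully open).
Only numpy, scipy, OpenCV 4.12 (cv2) and the standard library are available. Lean on these libraries where they do the work, as an engineer would, in place of code of your own. Each camera call takes 0.05 s, during which the arm holds its last target. There are 200 camera calls.

## Working session

There is one attempt and no reset: what is moved stays moved. The work goes in short steps, Python scripts to look and compute and a shell command to move; the robot and the scene stay as the last step left them, time stands still between calls to the robot, and variables do not carry over. Pictures are saved under pics/ and viewed, about 8 in all and at most 12, crops included, and the job is handed in when it is done.

```bash
ls; mkdir -p pics
python3 - <<'E'
from plant import monitor, optics, job, bot
import cv2
print(bot.grip_depth, monitor.get_obs())
for n in ("scene","top","wrist"):
    print(n, optics.camera_info(n))
    im=optics.capture(n); cv2.imwrite(f"pics/{n}0.png", im[:,:,::-1])
E
```

```text
pics
18.700000000000003 {'clock': 0.0, 'q': array([-8.93894911e-01,  3.59379526e-01,  1.10632303e-02, -3.32190608e-04,
       -1.22407845e+00, -2.88108724e-01]), 'qd': array([ 1.16920978e-03,  1.31266748e-03,  2.15570654e-05, -1.40724837e-04,
       -3.42939717e-04, -6.21129106e-04]), 'joint_efforts': array([ 7.82999359e-04, -5.83324313e+01,  2.93407953e+01,  6.93669364e+00,
       -6.16460995e-03, -2.83689594e-06]), 'position': array([ 255.67274582, -624.19666511,  230.37356669]), 'eef_rot': array([ 0.69363114, -0.13600371,  0.69395994,  0.1371074 ]), 'contact_force': array([0.40836903, 0.52762705, 0.76006631]), 'ft_torque': array([-0.02465314, -0.00630383,  0.0046313 ]), 'finger_gap': 1.0018610222370885}
scene {'fovy': 47.213250368761834, 'cx': 277.84057015696163, 'cy': 211.1008257556594, 'position': array([1453.1768195 ,  508.45405271, 1079.67059766]), 'orientation': array([-0.19468096,  0.46878763,  0.79795686, -0.32496512])}
top {'fovy': 54.91224709766896, 'cx': 279.4493808070303, 'cy': 205.62917779983084, 'position': array([ 439.74829507,    7.67813718, 1170.99144101]), 'orientation': array([-0.04123503,  0.71604369, -0.69630218,  0.02728328])}
wrist {'fovy': 65.70646984690485, 'cx': 281.35668125331904, 'cy': 217.45859380325695, 'position': array([ 189.16356728, -651.61663005,  373.92826983]), 'orientation': array([0.07857035, 0.55215491, 0.82167194, 0.11750269])}
```

View pics/scene0.png

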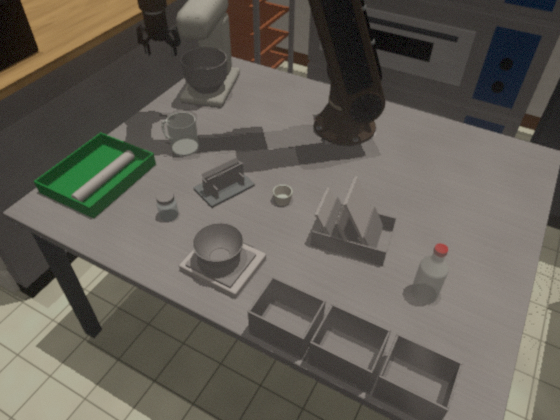

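View pics/top0.png

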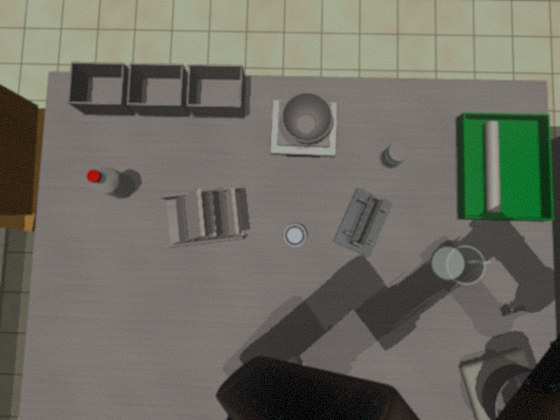

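The scene picture shows the rack with its boards around (350,220), the ramekin at (282,195) and the stand at (223,183). In the top picture the rack is near (207,215), the ramekin at (294,235) and the stand at (363,220). I'll enlarge the rack and the stand.

```bash
cat > h.py <<'E'
import numpy as np, cv2
from scipy.spatial.transform import Rotation as R
from plant import monitor, optics, job, bot
def rot(q): return R.from_quat(np.asarray(q)[[1,2,3,0]]).as_matrix()
def f_(c): return 210/np.tan(np.radians(c['fovy']/2))
def ray(c,uv,fish=False):
    f=f_(c); d=np.array([uv[0]-c['cx'],uv[1]-c['cy']])/f
    if fish:
        r=np.hypot(*d); v=np.array([*(np.sin(r)*d/max(r,1e-9)),np.cos(r)])
    else: v=np.array([*d,1.])
    v=rot(c['orientation'])@v; return c['position'],v/np.linalg.norm(v)
def onplane(c,uv,z,fish=False):
    p,v=ray(c,uv,fish); return p+v*(z-p[2])/v[2]
def two(r1,r2):
    (p,u),(q,v)=r1,r2; s=np.linalg.lstsq(np.c_[u,-v],q-p,rcond=None)[0]
    a,b=p+s[0]*u,q+s[1]*v; return (a+b)/2,np.linalg.norm(a-b)
def proj(c,P,fish=False):
    v=rot(c['orientation']).T@(np.asarray(P,float)-c['position']); f=f_(c)
    if fish:
        h=np.hypot(v[0],v[1]); s=np.arctan2(h,v[2])/max(h,1e-9)
    else: s=1/v[2]
    return np.array([c['cx']+f*s*v[0],c['cy']+f*s*v[1]])
E
python3 - <<'E'
import cv2,numpy as np
t=cv2.imread('pics/top0.png');s=cv2.imread('pics/scene0.png')
k=dict(interpolation=cv2.INTER_CUBIC)
a=cv2.resize(t[180:255,155:255],(400,300),fx=4,fy=4,**k)
b=cv2.resize(t[180:255,315:415],(400,300),**k)
c=cv2.resize(s[175:265,300:420],(400,300),**k)
d=cv2.resize(s[145:220,175:275],(400,300),**k)
o=np.vstack([np.hstack([a,b]),np.hstack([c,d])])
o=np.clip(o*1.5,0,255).astype('uint8')
cv2.imwrite('pics/crop1.png',o)
E
```

```text
(no output)
```

View pics/crop1.png

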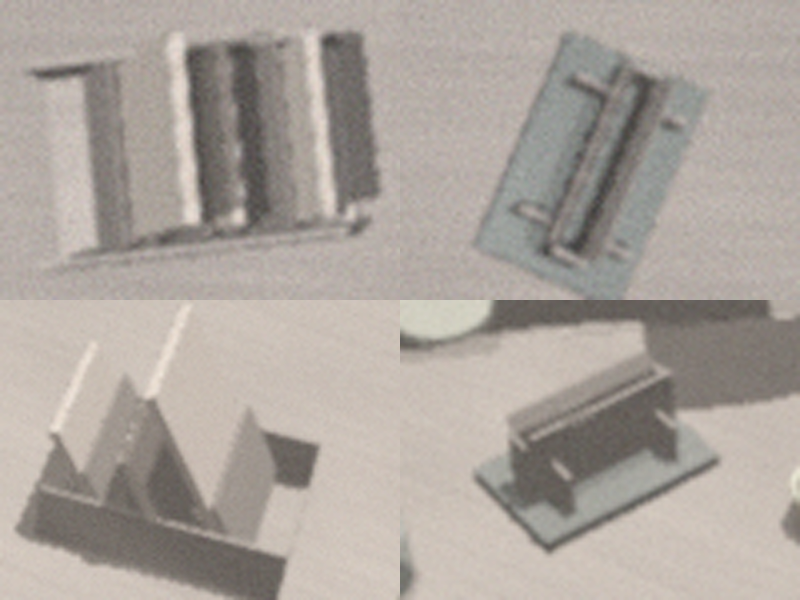

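Enlarged, the tall board is the one towards image left in the top view. Its bright top edge runs from about top pixel (199,190) to (202,235), and the matching scene ends are (356,177) and (345,204). Next I'll triangulate the edges.

Run:
```python
from h import *
T=optics.camera_info('top');S=optics.camera_info('scene')
def A(x,y):return (155+x/4-.4,180+y/4-.4)
def B(x,y):return (315+x/4-.4-100,180+y/4-.4)
def C(x,y):return (300+x/3.333-.35,175+(y-300)/3.333-.35)
def D(x,y):return (175+(x-400)/4-.4,145+(y-300)/4-.4)
def tri(n,a,b):
    p,e=two(ray(T,a),ray(S,b)); print(n,p.round(1),'gap',round(e,1)); return p
p1=tri('tall far(-x)',A(177,36),C(187,307)); p2=tri('tall near',A(190,222),C(150,398))
print(np.linalg.norm(p1-p2), np.degrees(np.arctan2(*(p2-p1)[1::-1])))
tri('short -56 a',A(312,35),C(95,343));tri('short -56 b',A(327,213),C(54,434))
print('stand base corners z~8?')
for n,uv in dict(tl=B(570,32),tr=B(710,92),bl=B(472,245),br=B(612,302)).items(): print(n,onplane(T,uv,8).round(1))
for n,uv in dict(l=D(476,477),r=D(718,458),b=D(548,550)).items(): print('scene',n,onplane(S,uv,8).round(1))
print('slot ends in top at z86')
for uv in [(628,68),(660,85),(548,250),(585,265)]: print(onplane(T,B(*uv),86).round(1))
for uv in [(525,440),(670,368),(510,415),(648,352)]: print('S',onplane(S,D(*uv),86).round(1))
print('rack corners top'); 
for uv in [(30,72),(60,268),(362,33),(378,195),(360,232)]: print(uv,onplane(T,A(*uv),60).round(1),onplane(T,A(*uv),10).round(1))
for n,c,uv,z in [('ram',T,(294.5,235),40),('ram',S,(282.5,190),40),('jug',T,(448,263),120),('bowl',T,(308,113),100),('jar',T,(393,155),85)]: print(n,onplane(c,uv,z).round(1))
```

```text
tall far(-x) [555.2 225.5 266.6] gap 31.9
tall near [468.7 216.4  93.7] gap 40.1
193.52082834823602 -173.96420898411301
short -56 a [565.3 157.4 207.7] gap 33.1
short -56 b [480.  134.5  15.6] gap 41.7
stand base corners z~8?
tl [ 611.  -190.9    8. ]
tr [ 570.1 -291.7    8. ]
bl [ 455.5 -122.6    8. ]
br [ 417.9 -222.6    8. ]
scene l [ 573.9 -286.5    8. ]
scene r [ 457.1 -125.9    8. ]
scene b [ 615.  -187.2    8. ]
slot ends in top at z86
[ 576.1 -216.7   86. ]
[ 565.2 -238.2   86. ]
[ 452.5 -164.5   86. ]
[ 443.3 -189.1   86. ]
S [ 585.1 -220.6   86. ]
S [ 456.2 -168.9   86. ]
S [ 566.7 -247.7   86. ]
S [ 447.7 -195.3   86. ]
rack corners top
(30, 72) [561.1 358.3  60. ] [566.5 374.1  10. ]
(60, 268) [426.2 329.8  60. ] [425.6 344.3  10. ]
(362, 33) [594.5 128.   60. ] [601.5 133.5  10. ]
(378, 195) [482.4 112.9  60. ] [484.4 117.6  10. ]
(360, 232) [456.7 124.3  60. ] [457.5 129.6  10. ]
ram [468.2 -12.8  40. ]
ram [466.5 -14.2  40. ]
jug [ 405.9 -405.4  120. ]
bowl [798.8 -40.  100. ]
jar [ 691.7 -274.1   85. ]
```

I paired the edge ends the wrong way round: the scene camera looks back towards the robot. The stand agrees between the two views to a few mm. I'll re-triangulate with the ends swapped.

Run:
```python
from h import *
T=optics.camera_info('top');S=optics.camera_info('scene')
def A(x,y):return (155+x/4-.4,180+y/4-.4)
def C(x,y):return (300+x/3.333-.35,175+(y-300)/3.333-.35)
def tri(n,a,b):
    p,e=two(ray(T,a),ray(S,b)); print(n,p.round(1),'gap',round(e,1)); return p
p1=tri('tall hi x',A(177,36),C(150,398)); p2=tri('tall lo x',A(190,222),C(187,307))
print(np.linalg.norm(p1-p2), np.degrees(np.arctan2(*(p1-p2)[1::-1])))
q1=tri('short -56 a',A(312,35),C(54,434));q2=tri('short -56 b',A(327,213),C(95,343))
tri('mid',A(230,217),C(125,376))
print(np.linalg.norm(q1-q2), np.degrees(np.arctan2(*(q1-q2)[1::-1])))
o=monitor.get_obs(); print(rot(o['eef_rot']).round(3))
W=optics.camera_info('wrist'); t=rot(o['eef_rot']); print('cam in tool',(t.T@(W['position']-o['position'])).round(1)); print((t.T@rot(W['orientation'])).round(3))
```

```text
tall hi x [572.1 228.7 185.8] gap 0.1
tall lo x [458.2 213.9 188.3] gap 1.7
114.84598453399495 7.426027350703441
short -56 a [584.2 154.7 118.1] gap 0.0
short -56 b [467.8 139.2 121. ] gap 1.5
mid [471.3 189.2 109.2] gap 35.1
117.47689589517722 7.593470655476972
[[-0.001 -0.379  0.925]
 [ 0.001  0.925  0.379]
 [-1.     0.001 -0.   ]]
cam in tool [-1.435e+02  1.000e-01 -7.200e+01]
[[ 0.001 -0.28   0.96 ]
 [ 1.    -0.001 -0.001]
 [ 0.001  0.96   0.28 ]]
```

Now the heights fit. The tall board's top edge is centred near (515, 221, ~190), against an expected ~192. The rack's yaw is 7.5° and it leans towards world −y. The rows cannot tilt the tool, so I'll squeeze with vertical pads, which should straighten the board as it leaves the slot. Moving over there now.

```bash
python3 -m crank '[[8.54,0,3,5,0],[8.54,0,3,5,0],[8.54,0,3,5,0],[8.54,0,3,5,0],[8.54,0,3,5,0],[8.54,0,3,5,0],[8.54,0,5,2.6,0],[8.54,0,5,2.6,0],[8.54,0,5,2.6,0],[8.54,0,5,2.6,0],[8.54,0,5,2.6,0],[8.54,0,5,2.6,0],[8.54,0,5,2.6,0],[8.54,0,5,2.6,0],[8.54,0,5,2.6,0.12],[8.54,0,5,2.6,0.138]]'
python3 - <<'E'
from h import *
o=monitor.get_obs(); M=rot(o['eef_rot']); print(o['position'],M.round(3),o['q'],o['contact_force'])
c=optics.camera_info('wrist'); im=optics.capture('wrist'); cv2.imwrite('pics/w1.png',im[:,:,::-1])
for P in ([572,229,190],[458,214,190]): print(proj(c,P,True))
E
```

```text
clock: 2.15
position: [522.5, 217.8, 231.5]
eef_rot: [0.706, -0.045, 0.706, 0.045]
contact_force: [1.8, 0.2, 1.1]
finger_gap: 1.0
[522.5465668  217.81032162 231.48153116] [[ 0.    -0.127  0.992]
 [ 0.     0.992  0.127]
 [-1.     0.     0.   ]] [ 7.40494787e-01  1.80255604e-01 -2.32233384e-01 -1.04299133e-04
 -1.15805858e+00 -2.18412580e+00] [1.84060327 0.18740504 1.11415693]
[289.15965923 315.16393935]
[289.66828454 138.12169188]
```

View pics/w1.png

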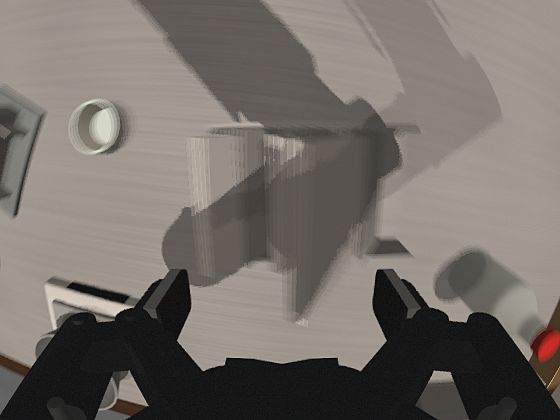

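The wrist picture is blurred because the arm was still settling. The tall edge runs from about (297,320) to (285,140), close to the predicted (289,315) and (290,138). I'll take a still one.

```bash
python3 -m crank '[[8.54,0,0,0,0],[8.54,0,0,0,0]]'
python3 - <<'E'
from h import *
c=optics.camera_info('wrist'); im=optics.capture('wrist')[:,:,::-1]; cv2.imwrite('pics/w2.png',im)
for P in ([572,229,190],[458,214,190]): print(proj(c,P,True))
cv2.imwrite('pics/w2c.png',np.clip(1.5*cv2.resize(im[115:340,170:430],(780,675),interpolation=cv2.INTER_CUBIC)[:600],0,255))
E
```

```text
clock: 2.45
position: [522.6, 215.3, 231.0]
eef_rot: [0.705, -0.047, 0.706, 0.046]
contact_force: [0.4, -0.5, 1.4]
finger_gap: 0.997
[292.67209956 316.01311225]
[294.73306814 138.81867768][ WARN:0@2.794] global loadsave.cpp:1063 imwrite_ Unsupported depth image for selected encoder is fallbacked to CV_8U.
```

Run:
```python
import cv2
im=cv2.imread('pics/w2.png'); cv2.imwrite('pics/w2c.png',cv2.convertScaleAbs(cv2.resize(im[115:340,170:430],(690,597),interpolation=cv2.INTER_CUBIC),alpha=1.6))
```

```text
(no output)
```

View pics/w2c.png

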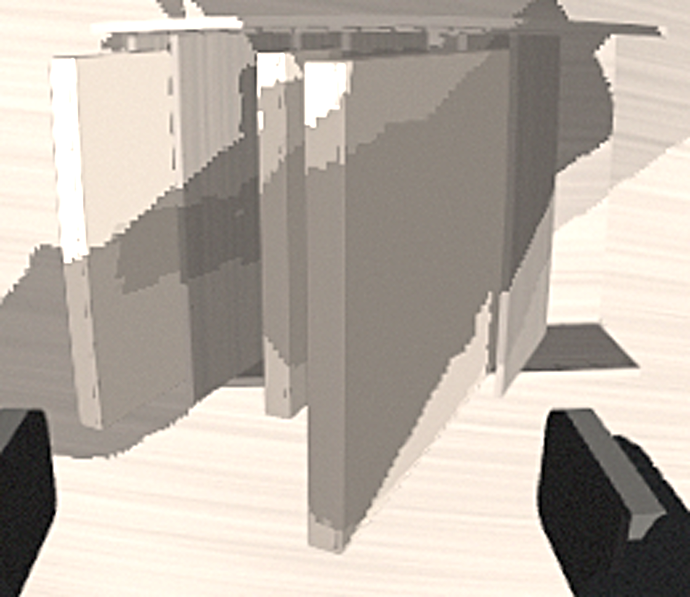

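The still crop is clear: the tall board's top face runs from (328,62) to (326,550) in the crop. The other two boards are lower and to the left. I'll work out the offset in the tool frame.

Run:
```python
from h import *
c=optics.camera_info('wrist');o=monitor.get_obs();M=rot(o['eef_rot'])
f=lambda x,y:(170+x/2.654-.3,115+y/2.654-.3)
for z in (188,191,194):
    E=[onplane(c,f(*p),z,True) for p in [(328,62),(326,550)]]
    m=(E[0]+E[1])/2; d=E[1]-E[0]
    print(z,m.round(1),'len',np.linalg.norm(d).round(1),'ang',np.degrees(np.arctan2(d[1],d[0])).round(2),'tool',(M.T@(m-o['position'])).round(1),'dir tool',(M.T@d).round(1))
for p in [(305,62),(350,62),(310,548),(342,552)]: print(onplane(c,f(*p),191,True).round(1))
print(o['position'],o['contact_force'],M.round(3))
```

```text
188 [518.2 221.3 188. ] len 121.8 ang 7.84 tool [43.3  6.9 -3.6] dir tool [ -0.    0.7 121.8]
191 [517.1 221.  191. ] len 119.8 ang 7.84 tool [40.3  6.7 -4.7] dir tool [ -0.    0.7 119.8]
194 [516.1 220.8 194. ] len 117.9 ang 7.84 tool [37.3  6.6 -5.8] dir tool [ -0.    0.7 117.9]
[458.4 208.1 191. ]
[457.1 217.5 191. ]
[576.4 225.1 191. ]
[576.6 233.4 191. ]
[522.702617   214.97659306 231.26718338] [ 0.70912249 -0.53938414  0.38030093] [[-0.    -0.13   0.991]
 [-0.     0.991  0.13 ]
 [-1.    -0.    -0.   ]]
```

The edge length comes to 119.8 mm at z=191, so the height is confirmed. I'll descend and close.

```bash
python3 -m crank '[[8.54,2,1.27,-0.47,0],[8.54,2.2,0,0,0],[8.54,2,0,0,0],[8.54,0,0,0,0],[8.54,0,0,0,0]]'; python3 -m crank '[[4,0,0,0,0],[4,0,0,0,0],[4,0,0,0,0]]';python3 -m crank '[[0,0,0,0,0],[0,0,0,0,0],[0,0,0,0,0],[0,0,0,0,0]]'
python3 - <<'E'
from h import *
im=optics.capture('wrist')[:,:,::-1]; cv2.imwrite('pics/w3.png',im)
cv2.imwrite('pics/w3c.png',cv2.convertScaleAbs(cv2.resize(im[115:340,170:430],(690,597),interpolation=cv2.INTER_CUBIC),alpha=1.6))
o=monitor.get_obs();print(o['position'],o['contact_force'],o['ft_torque'],o['finger_gap']*85)
E
```

```text
clock: 3.12
position: [517.2, 227.5, 170.4]
eef_rot: [0.706, -0.046, 0.705, 0.046]
contact_force: [0.2, 0.9, 0.6]
finger_gap: 0.999
clock: 3.5
position: [516.7, 228.0, 169.6]
eef_rot: [0.706, -0.046, 0.705, 0.046]
contact_force: [-0.7, 0.5, 0.2]
finger_gap: 0.472
clock: 4.0
position: [516.9, 228.9, 170.3]
eef_rot: [0.706, -0.046, 0.705, 0.047]
contact_force: [-2.9, 1.2, 5.9]
finger_gap: 0.205
[516.91231428 228.85491372 170.30503941] [-3.36641998  0.78234892  6.86014555] [1.31296984 1.28293868 0.1128271 ] 17.6025796368964
```

View pics/w3c.png

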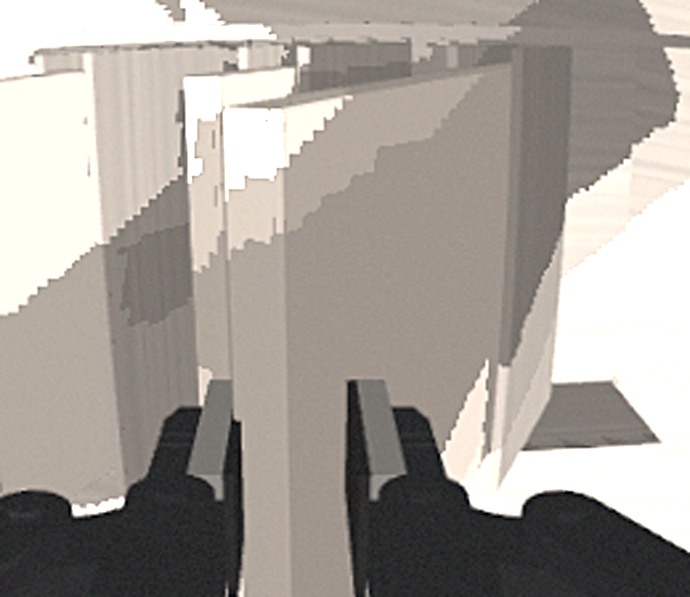

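The board is held between the pads at a 17.6 mm gap, still leaning as expected. I'll slide it out along the slant in small steps and watch the force.

```bash
S='import h;o=h.monitor.get_obs();print(o["position"].round(1),o["contact_force"].round(1),o["ft_torque"].round(2),round(o["finger_gap"]*85,1))'
python3 -m crank '[[0,-0.44,-0.22,0,0],[0,-0.44,-0.22,0,0],[0,0,0,0,0]]'; python3 -c "$S"; python3 -m crank '[[0,-0.44,-0.2,0,0],[0,-0.44,-0.2,0,0],[0,-0.44,-0.2,0,0],[0,-0.44,-0.2,0,0],[0,0,0,0,0]]'; python3 -c "$S"
```

```text
clock: 4.42
position: [517.6, 225.1, 178.6]
eef_rot: [0.706, -0.045, 0.705, 0.047]
contact_force: [-1.2, 5.1, 0.9]
finger_gap: 0.205
[517.6 225.1 178.6] [-1.2  5.1  0.9] [2.5  0.58 0.11] 17.4
clock: 5.05
position: [518.5, 216.6, 196.0]
eef_rot: [0.706, -0.046, 0.705, 0.047]
contact_force: [-2.0, 3.5, 1.2]
finger_gap: 0.201
[518.5 216.6 196. ] [-2.   3.5  1.2] [2.38 0.57 0.08] 17.1
```

```bash
S='import h;o=h.monitor.get_obs();print(o["position"].round(1),o["contact_force"].round(1),o["ft_torque"].round(2),round(o["finger_gap"]*85,1))'
python3 -m crank '[[0,-0.44,-0.2,0,0],[0,-0.44,-0.2,0,0],[0,-0.44,-0.18,0,0],[0,0,0,0,0]]'; python3 -c "$S"
python3 - <<'E'
from h import *
k=dict(interpolation=cv2.INTER_CUBIC)
im=optics.capture('wrist')[:,:,::-1]; a=cv2.resize(im[115:340,170:430],(400,346),**k)
s=optics.capture('scene')[:,:,::-1]; b=cv2.resize(s[140:270,295:445],(400,346),**k)
cv2.imwrite('pics/m4.png',cv2.convertScaleAbs(np.hstack([a,b]),alpha=1.5))
E
```

```text
clock: 5.55
position: [519.3, 211.2, 209.3]
eef_rot: [0.706, -0.045, 0.705, 0.047]
contact_force: [-2.4, 5.8, 1.9]
finger_gap: 0.196
[519.3 211.2 209.3] [-2.4  5.8  1.9] [3.37 1.07 0.11] 16.7
```

View pics/m4.png

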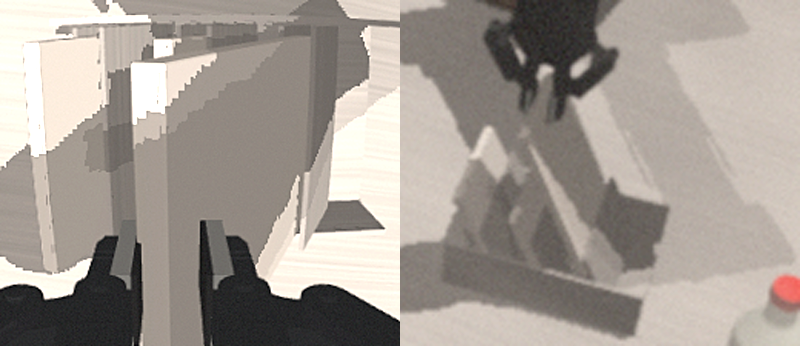

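The board is rising with the gripper, and the reaction force of about 6 N is as predicted. From here I'll rise while moving back towards the rack's +x, so the board pivots upright in its slot mouth instead of swinging into the middle board.

```bash
S='import h;o=h.monitor.get_obs();print(o["contact_force"].round(1),o["ft_torque"].round(2),round(o["finger_gap"]*85,1))'
python3 -m crank '[[0,-0.5,0.2,0,0],[0,-0.5,0.3,0,0],[0,0,0,0,0]]'|sed -n 1,2p; python3 -c "$S"; python3 -m crank '[[0,-0.5,0.5,0,0],[0,-0.4,0.5,0,0],[0,0,0,0,0]]'|sed -n 1,2p; python3 -c "$S"
```

```text
clock: 6.02
position: [518.6, 216.4, 219.4]
[-2.5  5.5  1.7] [3.39 0.94 0.13] 15.6
clock: 6.4
position: [517.2, 226.1, 228.1]
[-0.8  6.1  0.5] [2.96 0.67 0.14] 13.9
```

```bash
S='import h;o=h.monitor.get_obs();print(o["contact_force"].round(1),o["ft_torque"].round(2),round(o["finger_gap"]*85,1))'
python3 -m crank '[[0,-0.4,0.5,0,0],[0,-0.4,0.5,0,0],[0,0,0,0,0]]'|sed -n 1,2p; python3 -c "$S"; python3 -m crank '[[0,-0.4,0.5,0,0],[0,-0.4,0.5,0,0],[0,0,0,0,0]]'|sed -n 1,2p; python3 -c "$S"
```

```text
clock: 6.78
position: [515.8, 235.7, 236.2]
[-1.7  4.4  0.5] [2.55 0.6  0.07] 12.4
clock: 7.15
position: [514.6, 245.1, 244.5]
[-1.4  3.4  0.4] [2.04 0.53 0.15] 11.0
```

```bash
S='import h;o=h.monitor.get_obs();print(o["contact_force"].round(1),o["ft_torque"].round(2),round(o["finger_gap"]*85,1))'
python3 -m crank '[[0,-0.5,0.4,0,0],[0,-0.5,0.4,0,0],[0,-0.5,0.4,0,0],[0,0,0,0,0]]'|sed -n 1,2p; python3 -c "$S"; python3 -m crank '[[0,-1,0.2,0,0],[0,-1,0,0,0],[0,-1,0,0,0],[0,-1,0,0,0],[0,0,0,0,0]]'|sed -n 1,2p; python3 -c "$S"
python3 - <<'E'
from h import *
k=dict(interpolation=cv2.INTER_CUBIC)
im=optics.capture('wrist')[:,:,::-1]; a=cv2.resize(im[115:340,170:430],(400,346),**k)
s=optics.capture('scene')[:,:,::-1]; b=cv2.resize(s[120:250,295:445],(400,346),**k)
cv2.imwrite('pics/m5.png',cv2.convertScaleAbs(np.hstack([a,b]),alpha=1.5))
E
```

```text
clock: 7.65
position: [513.0, 256.2, 259.3]
[ 0.5  0.6 -2.1] [ 0.04 -0.02  0.01] 8.6
clock: 8.28
position: [513.0, 258.6, 300.1]
[-0.9 -0.6 -2.8] [0.01 0.01 0.04] 8.6
```

View pics/m5.png

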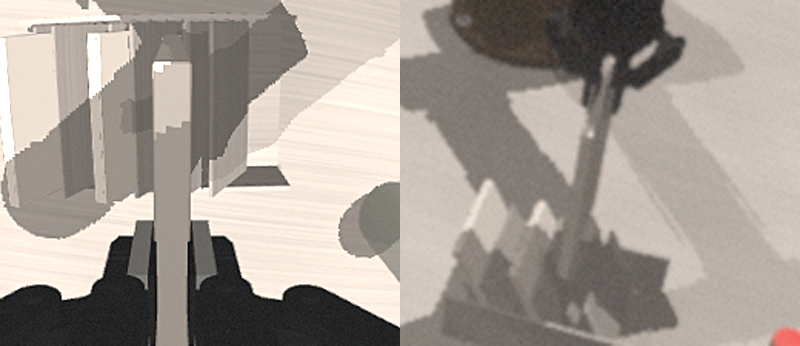

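The board is out, upright (8.6 mm reading when flat) and hanging free, and both short boards are still seated. I'll carry it high towards the stand, stop short, and measure the slot from close by.

```bash
python3 -m crank '[[0,-2,0,0,0],[0,-2,0,0,0],[0,0,-2,0,0],[0,0,-3.5,-0.5,0],[0,0,-3.5,-0.5,0],[0,0,-3.5,-0.5,0],[0,0,-3.5,-0.5,0.1],[0,0,-3.5,-0.5,0.1],[0,0,-3.5,-0.5,0.1],[0,0,-3.5,0.5,0.1],[0,0,-3.5,1.2,0.1],[0,0,-3,1,0.04],[0,0,-1.5,0.5,0],[0,0,0,0,0],[0,0,0,0,0],[0,0,0,0,0]]'
python3 - <<'E'
from h import *
o=monitor.get_obs();c=optics.camera_info('wrist');im=optics.capture('wrist')[:,:,::-1]; cv2.imwrite('pics/w6.png',im)
M=rot(o['eef_rot']);print(o['position'],M.round(3),np.degrees(np.arctan2(M[1,1],M[0,1])),o['finger_gap']*85)
a=np.radians(-23.6);L=np.array([np.cos(a),np.sin(a)]);N=np.array([-L[1],L[0]])
for s in(-1,1):
  for n in(-8,8): print(proj(c,[*(np.array([512.5,-206])+s*67*L+n*N),86],True).round(0))
cv2.imwrite('pics/w6c.png',cv2.convertScaleAbs(cv2.resize(im,(784,588),interpolation=cv2.INTER_CUBIC),alpha=1.6))
E
```

```text
clock: 10.38
position: [500.8, -91.5, 338.8]
eef_rot: [0.692, 0.143, 0.692, -0.143]
contact_force: [-0.2, 0.2, -3.4]
finger_gap: 0.104
[500.77491187 -91.5117582  338.81193727] [[-0.     0.397  0.918]
 [ 0.     0.918 -0.397]
 [-1.     0.    -0.   ]] 66.61693934055921 8.802480775543572
[196. 176.]
[208. 175.]
[203. 273.]
[214. 273.]
```

View pics/w6c.png

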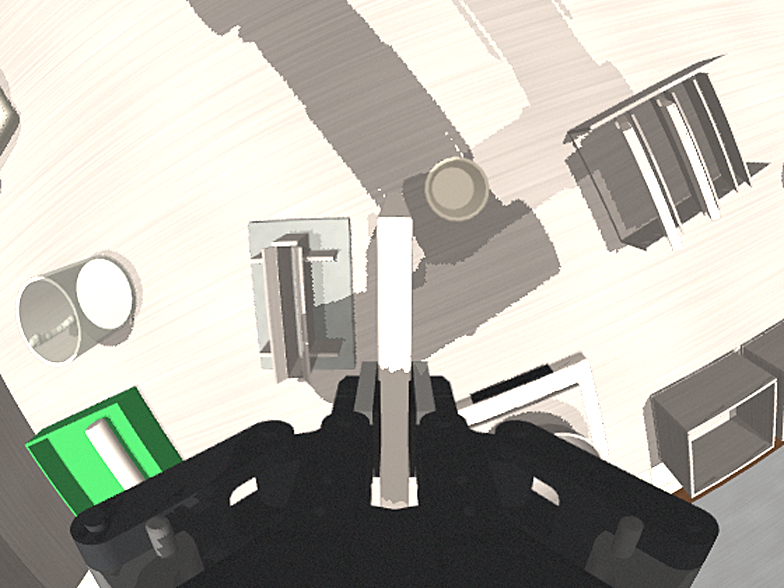

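The wrist picture shows the stand ahead to the left. Its mouth centreline runs from about (283,243) to (293,381), and projecting my estimate of the slot gives (283,246) and (292,382), so they match. One close crop to fine-tune it.

Run:
```python
import cv2
im=cv2.imread('pics/w6.png'); cv2.imwrite('pics/w6d.png',cv2.convertScaleAbs(cv2.resize(im[150:280,170:260],(415,600),interpolation=cv2.INTER_CUBIC),alpha=1.6))
```

```text
(no output)
```

View pics/w6d.png

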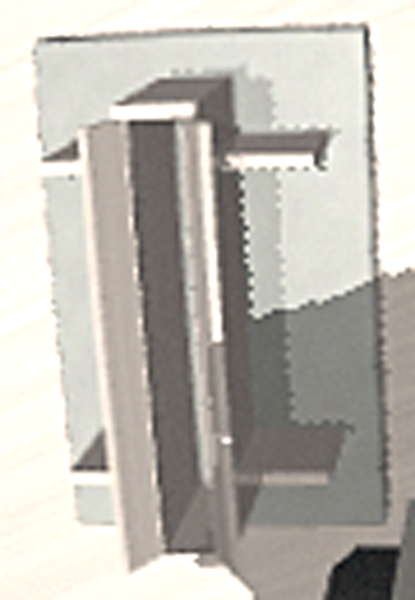

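In the crop the mouth's outer lips run (82,125)→(128,573) and (210,122)→(230,560). I'll turn those into world positions and a move.

Run:
```python
from h import *
o=monitor.get_obs();c=optics.camera_info('wrist');M=rot(o['eef_rot'])
f=lambda x,y:(170+x/4.613-.4,150+y/4.613-.4)
g=lambda x,y,z=86:onplane(c,f(x,y),z,True)
a,b,d,e=g(82,125),g(128,573),g(210,122),g(230,560)
print(a,b,d,e,'w',np.linalg.norm(a-d),np.linalg.norm(b-e),'len',np.linalg.norm(a-b))
m=(a+b+d+e)/4;v=(b+e-a-d);print('mid',m,'ang',np.degrees(np.arctan2(v[1],v[0])))
C=[g(*p,z=10) for p in((35,40),(368,25),(385,522),(78,522))]
print('base',np.round(C,1)); bc=(C[0]+C[1])/2; bd=(C[3]+C[2])/2; print((bc+bd)/2,np.degrees(np.arctan2(*(bd-bc)[1::-1])),np.linalg.norm(bd-bc))
# held board: top face line ends in the w6c picture
h=lambda x,y:(x/1.4-.1,y/1.4-.1)
for zt in (359,361,363):
    p=onplane(c,h(395,217),zt-0,True);q=onplane(c,h(394,506),zt,True);print(zt,'board len',np.linalg.norm(p-q).round(1),'mid tool',(M.T@((p+q)/2-o['position'])).round(1))
for t in ((513,-206.5),m[:2]): print('delta tool',(M.T@(np.array([*t,o['position'][2]])-o['position'])).round(1))
```

```text
[ 444.28830455 -197.44495875   86.        ] [ 569.20250303 -248.78114891   86.        ] [ 458.66653638 -164.09966455   86.        ] [ 577.1086958  -217.45294676   86.        ] w 36.313113274048156 32.31043383009331 len 135.051699007608
mid [ 512.31650994 -206.94467974   86.        ] ang -23.276891768367957
base [[ 414.1 -225.2   10. ]
 [ 456.  -123.6   10. ]
 [ 612.3 -189.8   10. ]
 [ 570.4 -291.8   10. ]]
[ 513.17061219 -207.59156179   10.        ] -23.003174215544224 169.7989946970834
359 board len 98.2 mid tool [-20.2  -0.6 -11.2]
361 board len 96.6 mid tool [-22.2  -0.6 -12.2]
363 board len 95.0 mid tool [-24.2  -0.6 -13.2]
delta tool [  -0.  -100.7   56.8]
delta tool [  -0.  -101.4   56.4]
```

Mouth and base agree within 1 mm: centre (512.8, −207.2), yaw −23.1°, against −23.4° for the board. I'll move over the slot, straighten and stop just above the mouth.

```bash
python3 -m crank '[[0,0,-2,1.1,0],[0,0,-2.6,1.5,0],[0,0,-2.6,1.5,0],[0,0,-1.9,1.0,0],[0,0,-0.98,0.58,-0.005],[0,0,0,0,0],[0,2,0,0,0],[0,2,0,0,0],[0,2,0,0,0],[0,1,0,0,0],[0,0,0,0,0],[0,0,0,0,0],[0,0,0,0,0]]'
python3 - <<'E'
from h import *
o=monitor.get_obs();M=rot(o['eef_rot'])
print(o['position'],np.degrees(np.arctan2(M[1,1],M[0,1])),'left tool',(M.T@(np.array([512.8,-207.2,0])-o['position'])).round(1))
k=dict(interpolation=cv2.INTER_CUBIC)
im=optics.capture('wrist')[:,:,::-1]; a=cv2.resize(im[130:330,190:390],(400,400),**k)
s=optics.capture('scene')[:,:,::-1]; b=cv2.resize(s[120:220,175:275],(400,400),**k)
cv2.imwrite('pics/m7.png',cv2.convertScaleAbs(np.hstack([a,b]),alpha=1.5))
E
```

```text
clock: 12.05
position: [513.2, -207.2, 269.7]
eef_rot: [0.693, 0.142, 0.692, -0.142]
contact_force: [-0.1, 0.3, -2.3]
finger_gap: 0.098
[ 513.16305368 -207.22993507  269.7358524 ] 66.8421187805005 left tool [ 2.697e+02 -2.000e-01 -7.000e-01]
```

View pics/m7.png

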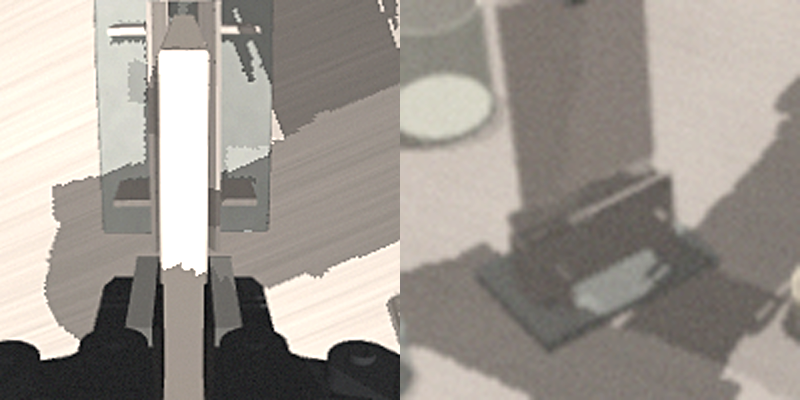

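The board hangs centred over the mouth in both views. I'll lower it, slowly near the end.

```bash
S='import h;o=h.monitor.get_obs();print(o["contact_force"].round(1),o["ft_torque"].round(2),round(o["finger_gap"]*85,1))'
python3 -m crank '[[0,0.6,0,0,0],[0,0.8,0,0,0],[0,0.8,0,0,0],[0,0.8,0,0,0],[0,0.5,0,0,0],[0,0,0,0,0]]'|sed -n 1,2p; python3 -c "$S"; python3 -m crank '[[0,0.8,0,0,0],[0,0.8,0,0,0],[0,0.8,0,0,0],[0,0.5,0,0,0],[0,0.5,0,0,0],[0,0.5,0,0,0],[0,0,0,0,0],[0,0,0,0,0]]'|sed -n 1,2p; python3 -c "$S"
```

```text
clock: 12.9
position: [512.6, -207.2, 233.4]
[ 0.   0.1 -1.6] [-0.01 -0.04  0.01] 8.2
clock: 13.9
position: [512.9, -207.3, 195.1]
[ 0.4  0.1 -2.5] [ 0.01  0.05 -0.  ] 8.0
```

```bash
S='import h;o=h.monitor.get_obs();print(o["position"].round(1),o["contact_force"].round(1),o["ft_torque"].round(2))'
python3 -m crank '[[0,0.4,0,0,0],[0,0.3,0,0,0],[0,0.2,0,0,0],[0,0,0,0,0]]'>/dev/null; python3 -c "$S"; for i in 1; do python3 -m crank '[[0,0.15,0,0,0],[0,0.15,0,0,0],[0,0,0,0,0],[0,0,0,0,0]]'>/dev/null; python3 -c "$S"; done
```

```text
[ 512.6 -207.2  185.7] [-0.1 -1.1 -2.8] [-0.04 -0.02 -0.02]
[ 512.9 -207.3  183.4] [-0.5  0.9  3.8] [0.25 0.59 0.03]
```

```bash
S='import h;o=h.monitor.get_obs();print(o["position"].round(1),o["contact_force"].round(1),o["ft_torque"].round(2))'
python3 -m crank '[[0,0.1,0,0,0],[0,0,0,0,0],[0,0,0,0,0]]'>/dev/null; python3 -c "$S"; python3 -m crank '[[0,0.1,0,0,0],[0,0,0,0,0],[0,0,0,0,0]]'>/dev/null; python3 -c "$S"
python3 - <<'E'
from h import *
k=dict(interpolation=cv2.INTER_CUBIC)
im=optics.capture('wrist')[:,:,::-1]; a=cv2.resize(im[130:330,190:390],(400,400),**k)
s=optics.capture('scene')[:,:,::-1]; b=cv2.resize(s[120:220,175:275],(400,400),**k)
cv2.imwrite('pics/m8.png',cv2.convertScaleAbs(np.hstack([a,b]),alpha=1.5)); cv2.imwrite('pics/s8.png',s)
E
```

```text
[ 513.1 -207.5  183.4] [-3.9  1.3 10.4] [0.73 1.44 0.01]
[ 513.3 -207.7  183.4] [-5.8  3.4 17.3] [ 1.23  2.39 -0.04]
```

View pics/m8.png

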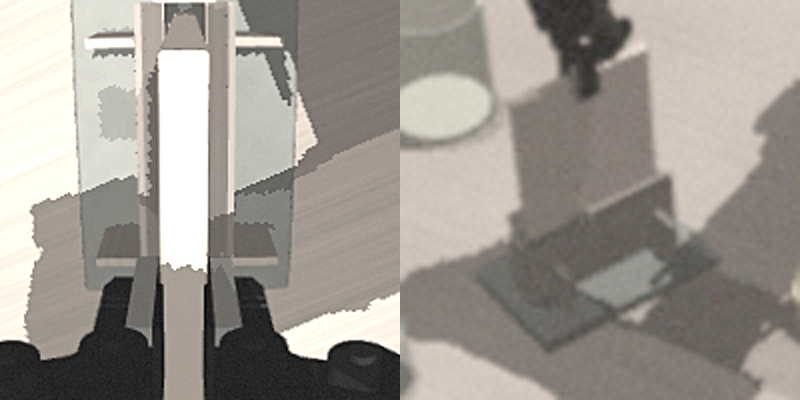

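Contact is firm at TCP z 183.4: the force climbs with no further travel. I'll check the board's top height in the scene picture (it must be 202 if home), after easing off the push.

```bash
S='import h;o=h.monitor.get_obs();print(o["position"].round(1),o["contact_force"].round(1),o["ft_torque"].round(2))'
python3 -m crank '[[0,-0.15,0,0,0],[0,0,0,0,0]]'>/dev/null; python3 -c "$S"
python3 - <<'E'
from h import *
S=optics.camera_info('scene');a=np.radians(-23.2);L=np.array([np.cos(a),np.sin(a)])
for z in(202,207,212):
  for s in(-60,60):
    q=proj(S,[*(np.array([513,-207.2])+s*L),z]); print(z,s,q.round(1),'crop',((q-[175,120]+.4)*4+[400,0]).round(0))
E
```

```text
[ 513.1 -207.4  183.4] [-3.1  1.3  8.6] [0.65 1.19 0.  ]
202 -60 [236. 131.] crop [645.  46.]
202 60 [202.3 145.7] crop [511. 105.]
207 -60 [235.9 129.7] crop [645.  40.]
207 60 [202.1 144.4] crop [510.  99.]
212 -60 [235.8 128.4] crop [645.  35.]
212 60 [202. 143.] crop [509.  94.]
```

The predicted corners at z=202 are (645,46) and (511,105), and the picture shows (645,48) and (511,107), so the board is home. Now release and retreat straight up.

```bash
python3 -m crank '[[0,-0.1,0,0,0],[1.5,0,0,0,0],[2.5,0,0,0,0],[5,0,0,0,0],[8.54,0,0,0,0],[8.54,0,0,0,0],[8.54,-1,0,0,0],[8.54,-2,0,0,0],[8.54,-4,0,0,0],[8.54,-4,0,0,0],[8.54,-4,0,0,0],[8.54,0,0,0,0],[8.54,0,0,0,0]]'
python3 - <<'E'
from h import *
k=dict(interpolation=cv2.INTER_CUBIC)
c=optics.camera_info('wrist');im=optics.capture('wrist')[:,:,::-1]; s=optics.capture('scene')[:,:,::-1];t=optics.capture('top')[:,:,::-1]
d=cv2.absdiff(s,cv2.imread('pics/scene0.png')).max(2); 
a=np.radians(-23.2);L=np.array([np.cos(a),np.sin(a)])
print([proj(c,[*(np.array([513,-207.2])+q*L),202],True).round(0) for q in(-60,60)])
o=np.vstack([np.hstack([cv2.resize(im,(400,300)),cv2.resize(s[120:220,175:275],(400,300),**k)]),np.hstack([cv2.resize(s,(400,300)),cv2.resize(t,(400,300))])])
cv2.imwrite('pics/m9.png',cv2.convertScaleAbs(o,alpha=1.4))
E
```

```text
clock: 17.62
position: [512.5, -207.1, 333.6]
eef_rot: [0.693, 0.142, 0.693, -0.142]
contact_force: [-0.3, -0.5, -0.9]
finger_gap: 1.001
[array([282., 139.]), array([282., 271.])]
```

The picture limit is reached, so I'll check numerically.

Run:
```python
from h import *
c=optics.camera_info('wrist');im=optics.capture('wrist'); s=optics.capture('scene')[:,:,::-1]
g=im.min(2).astype(int)
for r in (132,137,142,160,200,240,265,270,276): print(r,g[r,258:306:3])
s0=cv2.imread('pics/scene0.png')
for n,(x,y,w) in dict(ram=(282,195,14),jar=(166,204,16),bowl=(219,252,34),jug=(181,134,22),bottle=(433,272,28),stand=(223,190,20),shortA=(322,215,12)).items():
    p=s0[y-w:y+w,x-w:x+w]; R_=s[y-w-8:y+w+8,x-w-8:x+w+8]
    m=cv2.matchTemplate(R_,p,cv2.TM_CCOEFF_NORMED); _,v,_,l=cv2.minMaxLoc(m); print(n,round(v,3),(l[0]-8,l[1]-8))
S=optics.camera_info('scene')
d=cv2.absdiff(s[120:220,175:275],cv2.imread('pics/s8.png')[120:220,175:275]).max(2); print('changed px near stand rows', np.where((d>40).any(1))[0]+120)
```

```text
132 [127 128 127 134  92  92  43  57  74  54  78  80  79 119  54  61]
137 [127 127 127 135  92  94  50  87  86  89  59  82  78 108 123  57]
142 [123 131 133 137  95  94 105 201 191 171  45  81  77 126  88  71]
160 [109 110 114 146  90  60  87 171 171 175  42  82  80 121 112  53]
200 [125 122 124  89  96  65  86 169 168 169  38  82  79 122 124 123]
240 [ 83  83  88  85  84  86  79 115 113 114  82  86  85  88  88  87]
265 [ 85  85  86  86  84  86  85 113 113 113  86  87  86  84  86  84]
270 [ 84  83  85  87  90  87  87 114 115 117  86  87  87  84  79 145]
276 [ 85  86  86  87  84  85  87  85  90 148 141 140 141 140 143 144]
ram 0.757 (0, 0)
jar 0.719 (0, 0)
bowl 0.872 (0, 0)
jug 0.724 (0, 0)
bottle 0.994 (0, 0)
stand 0.517 (0, 0)
shortA 0.916 (0, 0)
changed px near stand rows [120 121 122 123 124 125 126 127 128 129 130 131 132 133 134 135 136 137
 138 139 140 141 142 143 145 146 147 148 149 150 151 152 153 164 165 166
 167 168 169 170 171 172 173 174 175 176 180 181 182 183 184 185 187 188
 189 192 194 195 196 197 198 199 200 201 202 203 204 205 206 207 208 209
 210 211 212 213 214 215 216 217 218 219]
```

In the wrist view the board's top edge lies at columns 278–287 and rows ~140–273. The seated prediction was column 282, rows 139–271. None of the things I checked has shifted. Handing in.

```bash
python3 -c "
from plant import job; print(job.hand_in())"
```

```text
the job is handed in; nothing more can be done
None
```

The tall board is out of the rack and stands upright in the stand, fully down on the slot floor by my checks. I handed the job in at about 18 s of the 43 s allowed.

**What I did:** I gripped the board by its top edge and slid it up the slant for about 44 mm. The moves cannot tilt the tool, so from there I rose while shifting back. The squeeze of the vertical pads turned the board upright as it left the slot. I carried it over to the stand, lowered it slowly until the floor stopped it, eased off, released and backed straight up.

**Last checks:**
- **Seating:** pressing further raised the force (up to 17 N) with no more travel. The board's top corners in the scene picture matched a top height of 202 mm, which is floor plus board height, within about 2 enlarged pixels (about half a camera pixel).
- **After release:** the top edge in the wrist view lay where a seated board should be.
- **Forces:** every reading printed stayed at or below about 17 N.
- **Other things:** the ramekin, jar, bowl, jug, bottle, stand and the one short board I matched showed no shift. Shadows from the arm lowered several match scores, to 0.52 on the stand (where the board now stands) and about 0.72–0.76 on the jar, jug and ramekin. The other short board looked seated in pictures taken just after the board came out and during the carry, and I did not check it again.

**Not checked:** the 12-picture limit was used up, so the final state after release was checked only by numbers, not by eye. My first triangulation of the board had its ends swapped; I caught it from the large ray gaps and corrected it before moving.

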